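# Load two specimens into an indexed test magazine

### The job

Load the hooded specimen magazine for the next test run: drop the brass cylinder upright through the yellow-framed window into the pocket below, turn the black knob clockwise (seen from above) until the wheel has moved on by exactly three clicks, then drop the white cylinder upright through the window into the empty pocket that has come up. The knob has free play, so count the clicks by feel; leave the black cylinder and everything else on the table where it is.

Things in the scene. Friction and masses are not known exactly. Their poses are not given: they have to be found in the camera images.
- magazine: The specimen magazine: a blue box 200 x 200 mm, 74 mm high, with a flat aluminium hood 4 mm thick, fixed to the table. Origin: centre of its underside, z up. An index wheel hidden under the hood turns about the box's vertical centre line; the knob above the hood drives it.
- wheel_axis (a point): On the wheel's axis, at pocket-floor height (30 mm above the table). The hidden wheel has 8 like, empty pockets, one each 45 degrees, about 38 mm (radially) x 43 mm, with walls to 4 mm under the hood. Detents hold it with a pocket under the window. It turns without end; left alone within half a click of a detent, it settles there.
- window (a point): Centre of the square window in the hood, at the hood's upper face (74 mm above the table), 62 mm from the wheel's axis towards the magazine's +y. The window is 40 x 40 mm, with sides along the magazine's x and y, and a yellow frame is painted around it. A cylinder let go while standing partly in the window slides down into the pocket and stays upright.
- pocket (a point): Straight below the window: middle of the floor of the pocket that is under the window (30 mm above the table, 44 mm below the hood's upper face). The underside of a loaded cylinder rests at this height.
- place_one (a point): Point of the housing, under the hood at pocket-floor height: where the window's pocket has its middle after the wheel has moved one click (45 degrees) clockwise seen from above.
- place_three (a point): The same after three clicks (135 degrees) clockwise.
- knob_grip (a point): On the axis of the eight-sided black knob, at the height to grip (98 mm above the table). The knob is 40 mm across flats, 43 mm across corners, and spans 80 to 112 mm above the table. This point's x axis is square to two opposite flats and turns with the knob about the vertical; each 45 degrees looks the same.
- knob_foot (a point): On the knob's axis at the hood's upper face. The knob drives the wheel with 1.0 rad of free play (about 0.01 N m); an unseen part of it comes before the first push. Then the torque rises to about 0.4 N m and falls, all within 0.4 rad; the wheel snaps on to the next detent (a click); about 0.4 rad of free play follows. Clicks are 0.785 rad of knob turn apart. Turn on 0.1-0.2 rad after the last.
- brass_piece: Brass compression specimen: upright solid cylinder, 28 mm diameter, 38 mm tall, about 190 g. Origin: centre of its underside. Starts standing on the mat.
- white_piece: White plastic specimen of the same size (28 mm diameter, 38 mm tall), about 30 g. Origin: centre of its underside. Starts standing on the mat.
- black_piece: Black plastic specimen of the same size, not to be used: leave it standing on the mat. Origin: centre of its underside.
- mat: Green plastic mat 90 x 200 mm, 4 mm thick, fixed; its long side is along its y, the three specimens stand in a row along it about 65 mm apart, in any order. Origin: centre of its underside.
- screwdriver: Bystander: red-handled screwdriver, 190 mm, lying between the magazine and the mat, on the robot's side. Origin: underside, mid-length.
- wrench: Bystander: steel wrench, 180 mm, lying flat at the back. Origin: underside, mid-length.
- mug: Bystander: blue mug, 80 mm wide, 90 mm tall, on the right. Origin: centre of its underside.
- mouse: Bystander: black computer mouse, 105 x 60 x 31 mm, on the left. Origin: centre of its underside.
- jaw: Bystander: aluminium clamping jaw with a black knob, about 90 mm long and 80 mm tall, at the back left. Origin: underside.
- spray: Bystander: blue bottle with a paper label and a red cap, 48 mm diameter, 130 mm tall, at the right. Origin: centre of its underside.
There are look-alikes about, which are no part of the job. What is shaped like the white_piece but purple is not meant. Several things look just like the brass_piece: the one meant starts farthest from the robot's base.

How it is judged:
By the outcome, as a careful person would: the job done as asked, in the order asked, and still so for the second after the job is handed in, with the robot touching nothing.
It also fails if it takes over 72 s, if anything falls off the work surface, if the arm or the gripper's body presses on something with over 40 N, if the wrist force passes 120 N, or if a joint passes its speed limit or range.

### The arm

A 6-joint arm with a two-finger parallel gripper is mounted at the origin on the work surface. World frame = base frame: x ahead of the robot, y to its left, z up, the work surface at z = 0. Lengths are in mm, angles in rad, forces in N, time in s.
With the tool pointing down it reaches from about 275 to 1000 mm from the base axis. Payload 8.4 kg.
Tool frame: the origin (TCP) lies on the mounting face of the last link; the fingertips stand 173 mm ahead of it and the grasp point (between the pads) lies 155 mm ahead of it; z points along the fingers, y is the direction in which the jaws open and shut (so a half turn about z gives the same grasp; the last joint's range is limited). The gripper opens to 85 mm and grips with 20 to 120 N. Pads are 22 mm wide; open, the fingers measure 114 mm over their backs; the gripper's body (76 mm by 85 mm) begins 54 mm behind the grasp point. The pads swing forward as they close: fully open they stand 13 mm farther back than shut.
Start: joints at [-1.309, 0.353, 1.633, -0, 1.155, -0.002], TCP at [162.968, -603.383, 404.681] pointing down, gripper open.
Joint ranges: [-2.63, 2.63], [-0.92, 2.1], [0.06, 2.66], [-1.3, 4.44], [0, 2.69], [-3.02, 3.02]. Speed limits (rad/s): [2.22, 2.22, 2.79, 3.14, 3.14, 3.14].

### API

Orientations are given as [roll, pitch, yaw] about the fixed x, y, z axes, in that order (R = Rz(yaw) Ry(pitch) Rx(roll)).
In Python, from rig import readout, imaging, ticket gives the robot as it stands.
- The arm moves only by the tool step_arm, never from a script. Its argument "deltas" is a list of rows, each an object with "translation": the shift along the tool's x, y, z in cm, a list of three; "rot": the turn, a rotation vector about the tool's x, y, z in rad, a list of three. In form: [{"translation": [x, y, z], "rot": [rx, ry, rz]}, ...]. A call has 1 to 8 rows; each row is the pose to reach, as a shift and turn from the pose commanded when the call began, along the tool's axes at that moment; what a row does not reach only later rows make up. A row lasts 1/8 s, in which the tool goes at most 62.5 mm and 10.7 degrees, less where a joint would pass 70% of its speed; a pose out of reach is approached as far as the arm can. A call with a gripper value outside its range is refused whole. "grip" is the closure in counts, from 0 (fully open) to 255 (shut), set as the call begins (left out, the last holds). The fingers move at their own pace and stop on an object; "squeeze" is the grip in N (left out, the last holds). Time passes only in rows, so rows that repeat a pose let the fingers close. It gives the time, the measured TCP pose, the force and the opening at its end, in the units of the state.
- readout.sense(): the state, without advancing time (a new reading comes with each control period).
- imaging.grab_frame(name): name is "side" or "top" or "wrist"; returns a dict with "image" (420x560x3 uint8, red, green, blue), "camera_matrix" (3x3 intrinsics, pixels), "world_to_cam" (4x4, takes a point from world to camera coordinates). Camera axes: x right, y up, looking along -z (the intrinsics and any distortion apply to the point x, -y, -z); pixel columns grow to the right and rows downward; lengths in mm; the calibration is good to about 2 mm. A picture is of the moment at which its call begins. There is no depth.
- ticket.sign_off(): hands the job in, once; it reports no verdict.
The state is a dict: "clock": time; "qpos": joint angles; "qvel": joint speeds; "joint_efforts": joint torques, N m; "eef_pos": TCP position; "tcp_rot": TCP orientation; "contact_force": force on the tool from outside, world axes, zero at the start; "wrist_torque": the same for the moment, N m; "opening": opening from 0.0 (shut) to 1.0 (fully open).
Only numpy, scipy, OpenCV 4.12 (cv2) and the standard library are available. Lean on these libraries where they do the work, as an engineer would, in place of code of your own. Each camera call takes 0.05 s, during which the arm holds its last target.

## Working session

There is one attempt and no reset: what is moved stays moved. The work goes in short steps, Python scripts to look and compute and a tool call to move; the robot and the scene stay as the last step left them, time stands still between calls to the robot, and variables do not carry over. Pictures are saved under pics/ and viewed, and the job is handed in when it is done.

Besides the shell and the picture viewer there is one more tool, called after "Call:" as name([rows], argument=value, ...), one row to a line, values as JSON. step_arm: Moves the arm, as the interface text tells. Its arguments: {"type":"object","properties":{"deltas":{"type":"array","items":{"type":"object","properties":{"translation":{"type":"array","items":{"type":"number"}},"rot":{"type":"array","items":{"type":"number"}}}}},"grip":{"type":"number"},"squeeze":{"type":"number"}},"required":["deltas"]}

```bash
ls; mkdir -p pics
cat > h.py <<'E'
import numpy as np, cv2
from rig import readout, imaging, ticket
def snap(n,f):
    d=imaging.grab_frame(n); np.savez('/tmp/%s.npz'%f,**d)
    cv2.imwrite('pics/%s.png'%f,cv2.cvtColor(d['image'],cv2.COLOR_RGB2BGR)); return d
def load(f): return dict(np.load('/tmp/%s.npz'%f))
def ray(d,u,v):
    K=d['camera_matrix'];T=d['world_to_cam'];R=T[:3,:3]
    x=np.linalg.inv(K)@[u,v,1.]; c=np.array([x[0],-x[1],-x[2]])
    return -R.T@T[:3,3], R.T@c
def onz(d,u,v,z):
    o,r=ray(d,u,v); return o+r*(z-o[2])/r[2]
def proj(d,p):
    c=(d['world_to_cam']@np.r_[p,1])[:3]; q=d['camera_matrix']@[c[0],-c[1],-c[2]]; return q[:2]/q[2]
E
python3 - <<'E'
from h import *
for n in("top","side","wrist"):
    d=snap(n,n+'0'); print(n,sorted(d), np.round(ray(d,280,210)[0]))
print(readout.sense())
E
```

```text
pics
top ['camera_matrix', 'image', 'world_to_cam'] [ 274.  -21. 1767.]
side ['camera_matrix', 'image', 'world_to_cam'] [300. 856. 831.]
wrist ['camera_matrix', 'image', 'world_to_cam'] [ 241. -583.  374.]
{'clock': 0.15, 'qpos': array([-1.30941449e+00,  3.53527040e-01,  1.63393821e+00, -1.03789831e-05,
        1.15517855e+00, -2.38091141e-03]), 'qvel': array([ 0.0013919 , -0.00054291, -0.00163058, -0.00142702, -0.00108836,
        0.00030779]), 'joint_efforts': array([-2.02504707e-03, -6.05637074e+01, -3.42338133e+01, -5.34057313e-05,
        6.20529187e-03, -1.49317418e-05]), 'eef_pos': array([ 162.91496613, -603.22562484,  404.12104949]), 'tcp_rot': array([-3.14054149e+00,  6.98827171e-06,  2.63766950e-01]), 'contact_force': array([ 0.32717629, -0.19353862, -0.50202859]), 'wrist_torque': array([0.00142105, 0.06519093, 0.00576923]), 'opening': 0.9993414158129331}
```

View pics/top0.png

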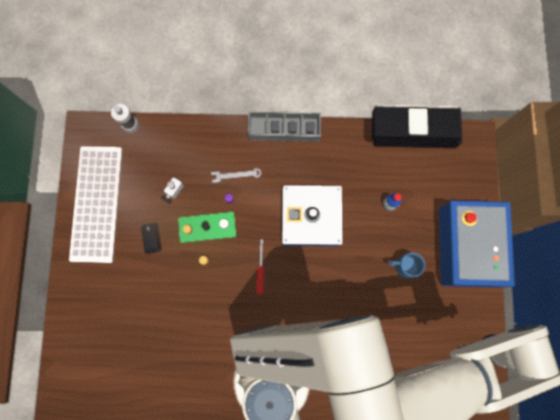

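View pics/side0.png

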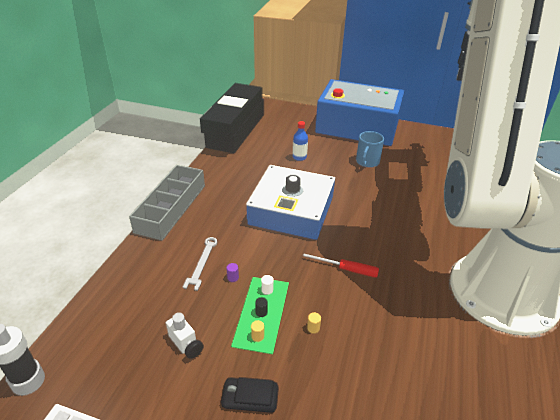

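View pics/wrist0.png

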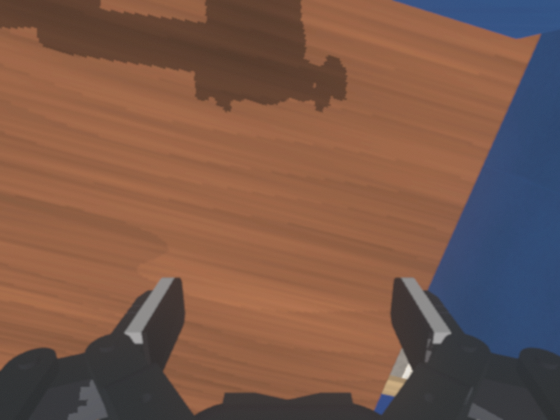

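The top view shows the magazine at (312,214) with its window to the left (+y) at (295,214). On the mat are brass (187,229), black (206,226) and white (223,223). A second brass-like piece stands at (203,260) and a purple one at (228,198). I'll measure these first.

Run:
```python
from h import *
t=load('top0'); s=load('side0')
for n,d in(('t',t),('s',s)):
    print(n,d['camera_matrix'].round(1).tolist(), d['world_to_cam'].round(3).tolist())
def blobs(d,lo,hi,mn,name):
    hsv=cv2.cvtColor(d['image'],cv2.COLOR_RGB2HSV)
    m=cv2.inRange(hsv,lo,hi); n,l,st,c=cv2.connectedComponentsWithStats(m)
    for i in range(1,n):
        if st[i,4]>=mn: print(name,st[i].tolist(),c[i].round(1))
for nm,d in(('top',t),('side',s)):
    blobs(d,(12,120,120),(35,255,255),12,nm+' yel')
    blobs(d,(45,120,80),(75,255,255),100,nm+' green')
    blobs(d,(0,0,170),(180,50,255),12,nm+' white')
for u,v in[(187,229),(206,226),(223,223),(203,260)]: print(onz(t,u,v,42).round())
print(onz(t,295,214,74).round(),onz(t,312,213.5,112).round())
w=load('wrist0'); print(w['camera_matrix'].round(1).tolist()); print(w['world_to_cam'].round(4).tolist())
for n,d,b in(('top',t,(170,160,360,300)),('side',s,(220,150,350,360))):
    x0,y0,x1,y1=b; c=d['image'][y0:y1,x0:x1]; k=min(800/(x1-x0),600/(y1-y0))
    cv2.imwrite('pics/%s0c.png'%n,cv2.cvtColor(cv2.resize(c,None,fx=k,fy=k,interpolation=2),4))
```

```text
t [[498.3, 0.0, 274.0], [0.0, 498.3, 212.8], [0.0, 0.0, 1.0]] [[0.029, -1.0, -0.011, -9.352], [0.984, 0.027, 0.173, -574.983], [-0.173, -0.016, 0.985, -1693.138], [0.0, 0.0, 0.0, 1.0]]
s [[454.6, 0.0, 279.3], [0.0, 454.6, 206.8], [0.0, 0.0, 1.0]] [[-0.95, -0.311, 0.02, 535.242], [0.21, -0.591, 0.779, -204.583], [-0.231, 0.744, 0.627, -1088.621], [0.0, 0.0, 0.0, 1.0]]
top yel [531, 104, 16, 45, 303] [537.2 125.2]
top yel [495, 119, 6, 8, 20] [497.8 122.2]
top yel [537, 143, 5, 8, 18] [538.3 146.2]
top yel [537, 154, 12, 24, 106] [542.1 165.4]
top yel [540, 181, 14, 33, 204] [546.2 196.5]
top yel [291, 211, 10, 10, 19] [297.6 217.6]
top yel [463, 212, 13, 13, 63] [467.3 219.2]
top yel [167, 216, 11, 5, 21] [173. 218.]
top yel [184, 225, 8, 8, 49] [187.2 228.8]
top yel [198, 255, 11, 11, 95] [202.9 260. ]
top green [180, 213, 55, 28, 987] [207.4 227. ]
top white [0, 0, 550, 193, 59482] [266.4  57.1]
top white [537, 35, 7, 6, 24] [540.2  37. ]
top white [409, 108, 19, 27, 463] [417.7 121.1]
top white [69, 146, 53, 117, 4989] [ 95.5 204.2]
top white [212, 169, 47, 13, 208] [233.8 174.7]
t
[... 2047 characters left out ...]
[282.2 199.5]
side white [452, 229, 108, 108, 7032] [512.8 288.9]
side white [183, 237, 34, 53, 422] [200.3 264.4]
side white [303, 254, 37, 10, 81] [321.3 258.3]
side white [261, 275, 13, 19, 199] [266.9 284. ]
side white [166, 313, 30, 40, 538] [180.9 331.2]
side white [13, 359, 27, 27, 90] [ 29.9 375.2]
side white [0, 368, 5, 12, 34] [  1.3 373.9]
side white [44, 404, 56, 16, 467] [ 66.5 414. ]
[511. 310.  42.]
[523. 244.  42.]
[535. 185.  42.]
[404. 248.  42.]
[569. -66.  74.] [ 565. -122.  112.]
[[360.5, 0.0, 287.3], [0.0, 360.5, 209.5], [0.0, 0.0, 1.0]]
[[0.2603, -0.9655, -0.0003, -625.3766], [0.9175, 0.2475, -0.3115, 40.0363], [0.3008, 0.0808, 0.9503, -380.4847], [0.0, 0.0, 0.0, 1.0]]
```

View pics/top0c.png

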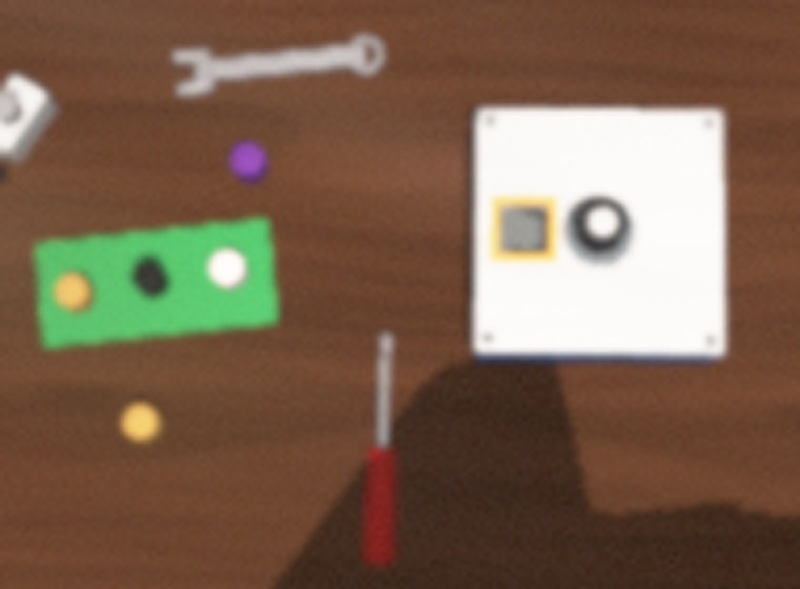

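```bash
cat >> h.py <<'E'
from scipy.spatial.transform import Rotation as Ro
def delta(p,yaw,base=None):
    s=readout.sense(); R=Ro.from_euler('xyz',s['tcp_rot'])
    d=R.inv().apply(np.array(p)-s['eef_pos'])/10
    r=(R.inv()*Ro.from_euler('xyz',[np.pi,0,yaw])).as_rotvec()
    print('t=%.2f'%s['clock'],'pos',s['eef_pos'].round(1),'rot',s['tcp_rot'].round(4),'q',s['qpos'].round(2))
    print('DELTA cm',d.round(2).tolist(),'rot',r.round(4).tolist())
E
python3 - <<'E'
from h import *
delta([560,-150,404],1.57)
E
```

```text
t=0.15 pos [ 162.9 -603.2  404.1] rot [-3.1405  0.      0.2638] q [-1.31  0.35  1.63 -0.    1.16 -0.  ]
DELTA cm [50.15, -33.4, 0.05] rot [-0.0009, -0.0007, -1.3062]
```

Call:
step_arm([
  {"translation": [50.1,-33.4,0],"rot": [-0.001,-0.001,-1.306]},
  {"translation": [50.1,-33.4,0],"rot": [-0.001,-0.001,-1.306]},
  {"translation": [50.1,-33.4,0],"rot": [-0.001,-0.001,-1.306]},
  {"translation": [50.1,-33.4,0],"rot": [-0.001,-0.001,-1.306]},
  {"translation": [50.1,-33.4,0],"rot": [-0.001,-0.001,-1.306]},
  {"translation": [50.1,-33.4,0],"rot": [-0.001,-0.001,-1.306]},
  {"translation": [50.1,-33.4,0],"rot": [-0.001,-0.001,-1.306]},
  {"translation": [50.1,-33.4,0],"rot": [-0.001,-0.001,-1.306]},
])

```text
clock: 1.15
eef_pos: [493.3, -225.4, 404.7]
tcp_rot: [3.141, 0.001, 1.572]
contact_force: [0.0, -1.3, -1.2]
opening: 0.999
```

Call:
step_arm([
  {"translation": [0,0,0],"rot": [0,0,0]},
  {"translation": [0,0,0],"rot": [0,0,0]},
])

```text
clock: 1.4
eef_pos: [492.2, -226.9, 404.4]
tcp_rot: [-3.141, 0.001, 1.571]
contact_force: [-1.4, -0.4, -0.1]
opening: 0.997
```

Run:
```python
from h import *
snap('wrist','w1'); delta([560,-150,404],1.57)
```

```text
t=1.45 pos [ 491.8 -227.5  404.4] rot [-3.1410e+00  1.3000e-03  1.5696e+00] q [-0.44  0.22  1.81 -0.    1.11 -0.43]
DELTA cm [7.76, 6.81, 0.03] rot [-0.0006, 0.0013, -0.0004]
```

View pics/w1.png

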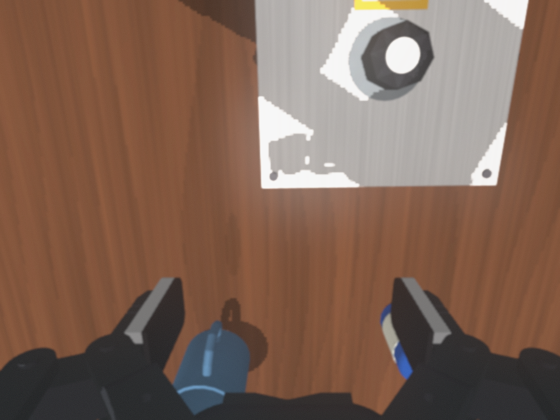

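The wrist view has the knob at about (398,55), with the window cut off at the top edge. I'll shift so both are in view.

Call:
step_arm([
  {"translation": [8,6.8,0],"rot": [0,0,0]},
  {"translation": [10,7,0],"rot": [0,0,0]},
  {"translation": [10,7,0],"rot": [0,0,0]},
  {"translation": [10,7,0],"rot": [0,0,0]},
])

```text
clock: 1.95
eef_pos: [561.7, -128.3, 404.4]
tcp_rot: [-3.141, 0.002, 1.569]
contact_force: [-0.8, -0.7, 0.1]
opening: 1.0
```

Run:
```python
from h import *
snap('wrist','w2'); delta([511,310,404],1.76)
```

```text
t=2.00 pos [ 561.6 -128.7  404.4] rot [-3.1411e+00  1.7000e-03  1.5682e+00] q [-0.23  0.28  1.74 -0.    1.12 -0.22]
DELTA cm [43.86, -5.17, -0.03] rot [-0.0007, 0.0016, -0.1918]
```

View pics/w2.png

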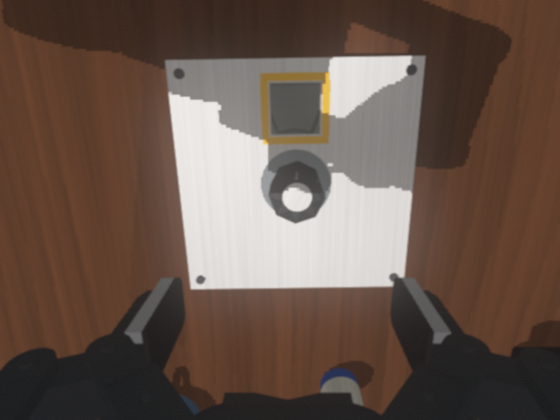

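Run:
```python
from h import *
d=load('w2')
for u,v in[(166,60),(425,56),(405,288),(190,290)]: print(onz(d,u,v,74).round(1))
c=np.mean([onz(d,*p,74) for p in[(166,60),(425,56),(405,288),(190,290)]],0); print('ctr',c.round(1))
hsv=cv2.cvtColor(d['image'],cv2.COLOR_RGB2HSV)
m=cv2.inRange(hsv,(12,110,80),(32,255,255)); m[:60]=0; m[160:]=0; m[:,:250]=0;m[:,345:]=0
ys,xs=np.nonzero(m); q=cv2.boxPoints(cv2.minAreaRect(np.c_[xs,ys].astype(np.float32)))
print(q.round(1).tolist())
k=[onz(d,*p,74) for p in q]; print(np.round(k,1).tolist(),'winctr',np.mean(k,0).round(1))
g=d['image'][140:235,240:355]; g=cv2.resize(g,None,fx=6,fy=6,interpolation=cv2.INTER_CUBIC)
cv2.imwrite('pics/k2.png',cv2.cvtColor(g,4))
```

```text
[468.7 -26.8  74. ]
[668.  -24.4  74. ]
[ 673.  -226.7   74. ]
[ 469.7 -228.4   74. ]
ctr [ 569.9 -126.6   74. ]
[[260.5, 73.30000305175781], [328.79998779296875, 71.9000015258789], [330.20001220703125, 141.89999389648438], [261.8999938964844, 143.3000030517578]]
[[541.3, -36.5, 74.0], [594.5, -35.7, 74.0], [597.5, -89.7, 74.0], [541.1, -90.7, 74.0]] winctr [568.6 -63.1  74. ]
```

View pics/k2.png

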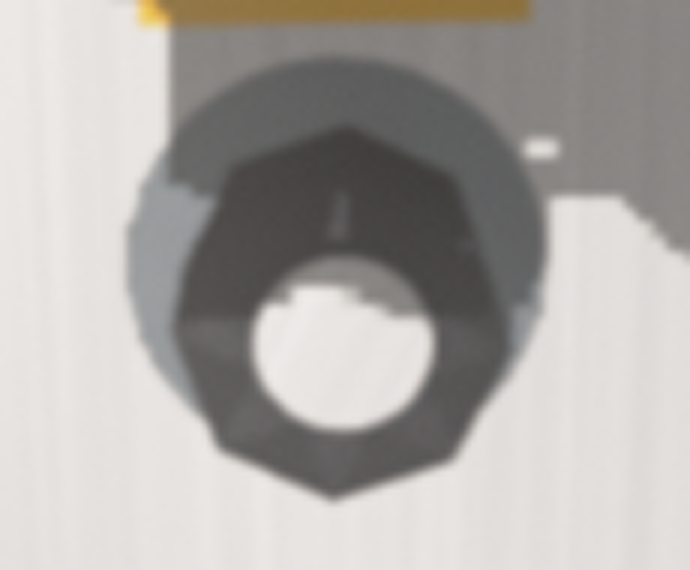

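Call:
step_arm([
  {"translation": [40,-5,0],"rot": [0,0,-0.19]},
  {"translation": [40,-5,0],"rot": [0,0,-0.19]},
  {"translation": [40,-5,0],"rot": [0,0,-0.19]},
  {"translation": [40,-5,0],"rot": [0,0,-0.19]},
  {"translation": [40,-5,0],"rot": [0,0,-0.19]},
  {"translation": [40,-5,0],"rot": [0,0,-0.19]},
  {"translation": [40,-5,0],"rot": [0,0,-0.19]},
  {"translation": [40,-5,0],"rot": [0,0,-0.19]},
])

```text
clock: 3.0
eef_pos: [512.8, 272.8, 404.0]
tcp_rot: [-3.142, 0.001, 1.76]
contact_force: [-0.0, 0.3, -0.4]
opening: 0.998
```

Run:
```python
from h import *
snap('wrist','w3'); delta([511,310,404],1.76)
```

```text
t=3.05 pos [513.  271.8 403.9] rot [-3.1413e+00  2.0000e-03  1.7596e+00] q [ 0.49  0.29  1.73 -0.    1.13  0.3 ]
DELTA cm [3.79, 0.52, -0.01] rot [-0.0003, 0.002, -0.0004]
```

View pics/w3.png

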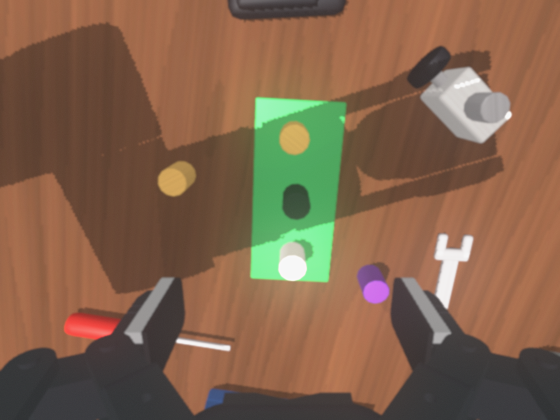

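Run:
```python
from h import *
d=load('w2')
pts=[(220,450),(334,500),(455,460),(508,340),(172,330)]
w=[onz(d,240+u/6-.4,140+v/6-.4,112)[:2] for u,v in pts]
w=np.array(w); A=np.c_[2*w,np.ones(5)]; s=np.linalg.lstsq(A,(w**2).sum(1),rcond=None)[0]
c=s[:2]; print('knob c',c.round(1),'r',np.sqrt(s[2]+c@c).round(1)); a=np.degrees(np.arctan2(*(w-c).T[::-1])); print(a.round(1),(a%45).round(1))
for p in [(334,500-0),(342,342)]: print(onz(d,240+p[0]/6-.4,140+p[1]/6-.4,112).round(1))
d=load('w3'); print(ray(d,0,0)[0].round(0))
g=cv2.resize(d['image'][95:290,235:355],None,fx=3.07,fy=3.07,interpolation=cv2.INTER_CUBIC); cv2.imwrite('pics/m3.png',cv2.cvtColor(g,4))
hsv=cv2.cvtColor(d['image'],cv2.COLOR_RGB2HSV)
m=cv2.inRange(hsv,(10,100,80),(32,255,255)); m[:115]=0;m[165:]=0;m[:,:270]=0;m[:,325:]=0
ys,xs=np.nonzero(m); print(len(xs),xs.min(),xs.max(),ys.min(),ys.max()); (c,r)=cv2.minEnclosingCircle(np.c_[xs,ys].astype(np.float32)); print(c,r,onz(d,*c,42).round(1),onz(d,*c,35).round(1))
```

```text
knob c [ 568.9 -125.6] r 21.2
[-137.3  -92.2  -46.8    0.9  175.3] [42.7 42.8 43.2  0.9 40.3]
[ 568.1 -146.8  112. ]
[ 569.  -125.5  112. ]
[498. 351. 374.]
760 280 309 122 154
(293.1098327636719, 137.79190063476562) 16.31804084777832 [511.1 311.4  42. ] [511.4 310.6  35. ]
```

View pics/m3.png

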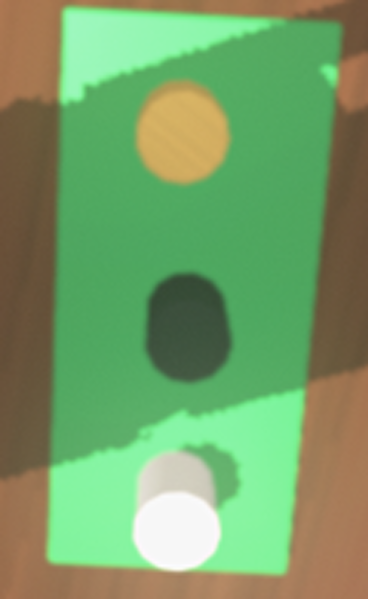

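Run:
```python
from h import *
d=load('w3')
for p in [(183,137),(177,531),(188,340)]: print(onz(d,235+p[0]/3.07,95+p[1]/3.07,42).round(1))
t=load('top0')
print(onz(t,187.2,228.8,40).round(1),onz(t,223.6,223.1,41).round(1))
delta([511,309.5,250],1.76)
```

```text
[512.8 310.1  42. ]
[536.1 182.1  42. ]
[526.6 248.4  42. ]
[511.6 309.8  40. ] [535.2 182.9  41. ]
t=3.05 pos [513.  271.8 403.9] rot [-3.1413e+00  2.0000e-03  1.7596e+00] q [ 0.49  0.29  1.73 -0.    1.13  0.3 ]
DELTA cm [3.77, 0.52, 15.39] rot [-0.0003, 0.002, -0.0004]
```

Run:
```python
from h import *
delta([512.5,310,192],1.76)
```

```text
t=3.05 pos [513.  271.8 403.9] rot [-3.1413e+00  2.0000e-03  1.7596e+00] q [ 0.49  0.29  1.73 -0.    1.13  0.3 ]
DELTA cm [3.8, 0.68, 21.19] rot [-0.0003, 0.002, -0.0004]
```

Call:
step_arm([
  {"translation": [3.8,0.7,5],"rot": [0,0.002,0]},
  {"translation": [3.8,0.7,11],"rot": [0,0.002,0]},
  {"translation": [3.8,0.7,14],"rot": [0,0.002,0]},
  {"translation": [3.8,0.7,14],"rot": [0,0.002,0]},
  {"translation": [3.8,0.7,14],"rot": [0,0.002,0]},
])

```text
clock: 3.68
eef_pos: [513.6, 310.3, 265.5]
tcp_rot: [3.14, -0.001, 1.758]
contact_force: [0.5, 1.3, 0.1]
opening: 1.001
```

Run:
```python
from h import *
snap('wrist','w4'); delta([512.5,310,192],1.76)
```

```text
t=3.73 pos [513.7 310.7 265.9] rot [ 3.1391e+00 -1.5000e-03  1.7585e+00] q [0.54 0.48 1.8  0.   0.87 0.35]
DELTA cm [-0.06, -0.14, 7.39] rot [0.0025, -0.0015, -0.0015]
```

View pics/w4.png

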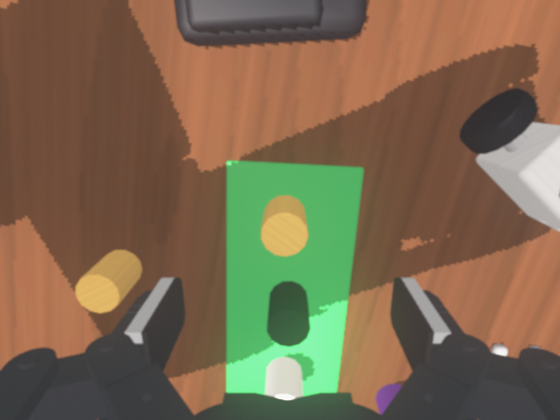

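Run:
```python
from h import *
d=load('w4'); print(onz(d,284.5,233,42).round(1)); print(proj(d,[512.5,310,42]).round(1))
```

```text
[512.3 311.8  42. ]
[284.3 235.9]
```

Call:
step_arm([
  {"translation": [0,-0.1,4],"rot": [0,0,0]},
  {"translation": [0,-0.1,7],"rot": [0,0,0]},
  {"translation": [0,-0.1,7.4],"rot": [0,0,0]},
  {"translation": [0,-0.1,7.4],"rot": [0,0,0]},
  {"translation": [0,-0.1,7.4],"rot": [0,0,0]},
])

```text
clock: 4.35
eef_pos: [512.3, 311.5, 191.8]
tcp_rot: [3.139, -0.002, 1.76]
contact_force: [-0.7, 0.2, 0.7]
opening: 1.0
```

Call:
step_arm([
  {"translation": [0,0,0]},
  {"translation": [0,0,0]},
  {"translation": [0,0,0]},
  {"translation": [0,0,0]},
  {"translation": [0,0,0]},
  {"translation": [0,0,0]},
], grip=255, squeeze=40)

```text
schema error: expected keys translation, rot
```

Run:
```python
from h import *
snap('wrist','w5'); delta([512.5,310,192],1.76)
```

```text
t=4.40 pos [512.2 311.5 191.6] rot [ 3.1393e+00 -1.6000e-03  1.7598e+00] q [0.54 0.58 1.83 0.   0.73 0.35]
DELTA cm [-0.15, 0.01, -0.04] rot [0.0023, -0.0016, -0.0002]
```

View pics/w5.png

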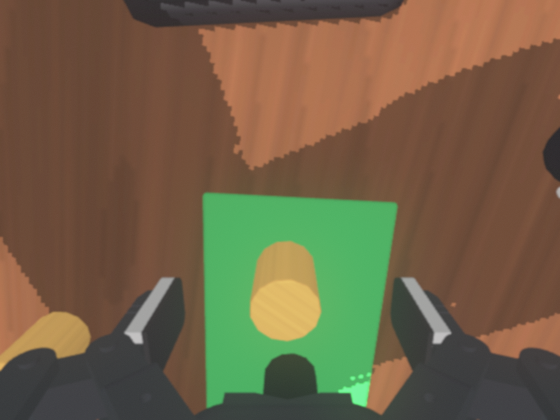

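Call:
step_arm([
  {"translation": [0,0,0],"rot": [0,0,0]},
  {"translation": [0,0,0],"rot": [0,0,0]},
  {"translation": [0,0,0],"rot": [0,0,0]},
  {"translation": [0,0,0],"rot": [0,0,0]},
  {"translation": [0,0,0],"rot": [0,0,0]},
  {"translation": [0,0,0],"rot": [0,0,0]},
], grip=255, squeeze=40)

```text
clock: 5.15
eef_pos: [511.6, 311.2, 190.2]
tcp_rot: [3.141, -0.001, 1.76]
contact_force: [-1.5, -1.2, 5.2]
opening: 0.316
```

Run:
```python
from h import *
snap('wrist','w6'); delta([512.5,310,192],1.76)
```

```text
t=5.20 pos [511.6 311.2 190.2] rot [ 3.1415e+00 -7.0000e-04  1.7598e+00] q [0.54 0.59 1.83 0.   0.73 0.35]
DELTA cm [-0.13, 0.07, -0.18] rot [0.0001, -0.0007, -0.0002]
```

View pics/w6.png

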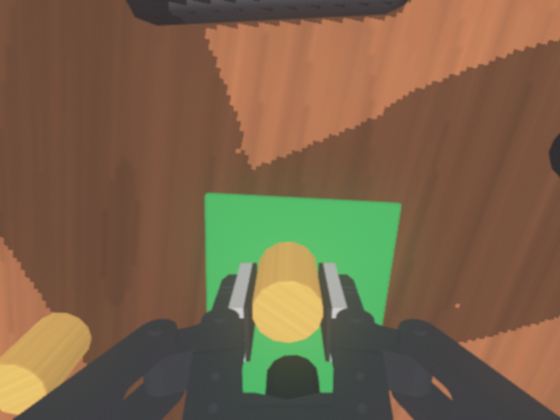

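The brass is held between the pads at (288,300), opening 0.32. I'll lift it and carry it to above the window.

Call:
step_arm([
  {"translation": [0,0,-4],"rot": [0,0,0]},
  {"translation": [0,0,-9],"rot": [0,0,0]},
  {"translation": [0,0,-12],"rot": [0,0,0]},
  {"translation": [0,0,-12],"rot": [0,0,0]},
])

```text
clock: 5.7
eef_pos: [512.2, 311.4, 312.0]
tcp_rot: [3.138, -0.002, 1.76]
contact_force: [0.6, 0.3, -2.8]
opening: 0.312
```

Run:
```python
from h import *
delta([569,-64,310],1.575)
```

```text
t=5.70 pos [512.2 311.4 312. ] rot [ 3.1378e+00 -2.2000e-03  1.7598e+00] q [0.54 0.41 1.77 0.   0.95 0.35]
DELTA cm [-37.94, -1.47, 0.11] rot [0.0036, -0.0025, 0.1848]
```

Call:
step_arm([
  {"translation": [-37.9,-1.5,0],"rot": [0.003,-0.002,0.185]},
  {"translation": [-37.9,-1.5,0],"rot": [0.003,-0.002,0.185]},
  {"translation": [-37.9,-1.5,0],"rot": [0.003,-0.002,0.185]},
  {"translation": [-37.9,-1.5,0],"rot": [0.003,-0.002,0.185]},
  {"translation": [-37.9,-1.5,0],"rot": [0.003,-0.002,0.185]},
  {"translation": [-37.9,-1.5,0],"rot": [0.003,-0.002,0.185]},
  {"translation": [-37.9,-1.5,0],"rot": [0.003,-0.002,0.185]},
  {"translation": [-37.9,-1.5,0],"rot": [0.003,-0.002,0.185]},
])

```text
clock: 6.7
eef_pos: [567.4, -64.3, 308.1]
tcp_rot: [-3.136, 0.001, 1.573]
contact_force: [-0.5, 0.2, -2.0]
opening: 0.31
```

Call:
step_arm([
  {"translation": [0,0,0],"rot": [0,0,0]},
  {"translation": [0,0,0],"rot": [0,0,0]},
])

```text
clock: 6.95
eef_pos: [567.9, -62.7, 309.4]
tcp_rot: [-3.138, 0.001, 1.577]
contact_force: [-0.2, -0.1, -1.6]
opening: 0.308
```

Run:
```python
from h import *
snap('wrist','w7'); snap('side','s7'); delta([569,-64,250],1.575)
```

```text
t=7.05 pos [568.  -63.  309.7] rot [-3.1386e+00  1.6000e-03  1.5763e+00] q [-0.11  0.38  1.83 -0.    0.93 -0.12]
DELTA cm [-0.09, 0.12, 5.97] rot [-0.003, 0.0016, 0.0013]
```

View pics/w7.png

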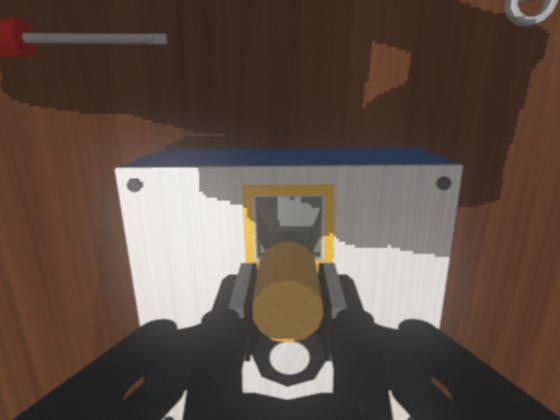

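View pics/s7.png

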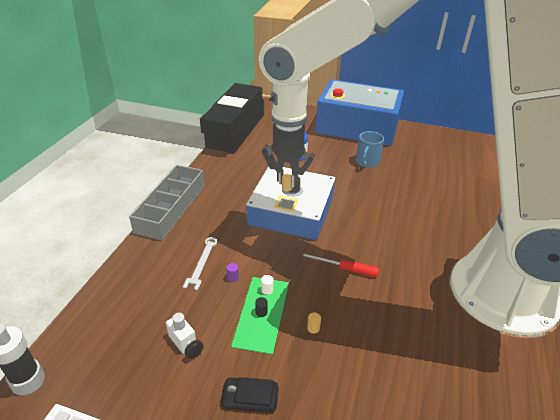

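Run:
```python
from h import *
d=load('w7'); print([onz(d,*p,74).round(1).tolist() for p in [(243,186),(335,186),(256,197),(324,197)]])
# piece: near-bottom & top in tool
c=(289,305); print(onz(d,*c,161.7).round(1))
```

```text
[[541.4, -36.9, 74.0], [595.3, -36.5, 74.0], [548.9, -43.6, 74.0], [589.1, -43.3, 74.0]]
[568.4 -60.1 161.7]
```

Call:
step_arm([
  {"translation": [-0.1,0.1,2],"rot": [-0.003,0,0]},
  {"translation": [-0.1,0.1,3.5],"rot": [-0.003,0,0]},
  {"translation": [-0.1,0.1,4.5],"rot": [-0.003,0,0]},
  {"translation": [-0.1,0.1,5.3],"rot": [-0.003,0,0]},
  {"translation": [-0.1,0.1,5.9],"rot": [-0.003,0,0]},
  {"translation": [-0.1,0.1,5.9],"rot": [-0.003,0,0]},
  {"translation": [-0.1,0.1,5.9],"rot": [-0.003,0,0]},
])

```text
clock: 7.92
eef_pos: [569.0, -65.2, 251.0]
tcp_rot: [3.141, 0.002, 1.575]
contact_force: [0.1, 0.4, -1.8]
opening: 0.311
```

Run:
```python
from h import *
snap('wrist','w8'); delta([569,-64,250],1.575)
```

```text
t=7.97 pos [569.1 -65.1 251.1] rot [3.1409e+00 1.7000e-03 1.5748e+00] q [-0.12  0.46  1.87 -0.    0.81 -0.12]
DELTA cm [0.11, -0.01, 0.11] rot [0.0007, 0.0017, -0.0002]
```

View pics/w8.png

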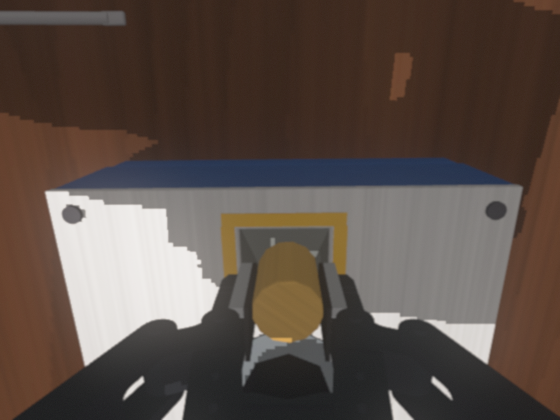

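The cylinder sits inside the frame with about 9 mm in the window and no contact force. Releasing.

Call:
step_arm([
  {"translation": [0,0,0],"rot": [0,0,0]},
  {"translation": [0,0,0],"rot": [0,0,0]},
  {"translation": [0,0,0],"rot": [0,0,0]},
  {"translation": [0,0,0],"rot": [0,0,0]},
  {"translation": [0,0,-5],"rot": [0,0,0]},
  {"translation": [0,0,-6],"rot": [0,0,0]},
], grip=0)

```text
clock: 8.72
eef_pos: [569.9, -65.1, 313.5]
tcp_rot: [3.137, 0.002, 1.575]
contact_force: [-0.0, 0.2, -0.4]
opening: 1.004
```

Run:
```python
from h import *
snap('wrist','w9'); delta([569,-64,250],1.575)
```

```text
t=8.78 pos [569.8 -65.1 313.4] rot [3.1374e+00 2.1000e-03 1.5749e+00] q [-0.12  0.38  1.83 -0.    0.93 -0.12]
DELTA cm [0.12, -0.1, 6.34] rot [0.0042, 0.0021, -0.0001]
```

View pics/w9.png

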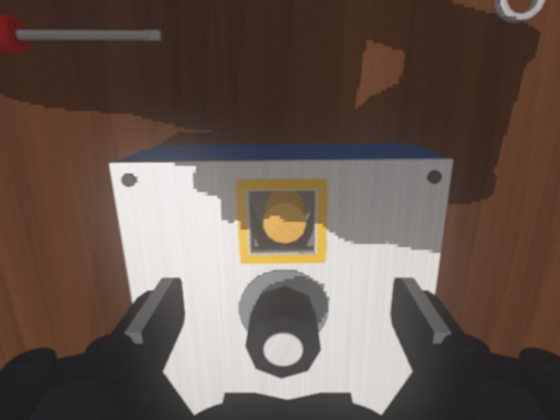

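The brass is standing in the pocket: its top face shows through the window at (285,222). Next is the knob.

Run:
```python
from h import *
delta([569,-125.7,310],2.714)
```

```text
t=8.78 pos [569.8 -65.1 313.4] rot [3.1374e+00 2.1000e-03 1.5749e+00] q [-0.12  0.38  1.83 -0.    0.93 -0.12]
DELTA cm [-6.06, -0.1, 0.36] rot [0.0026, 0.0043, -1.1391]
```

Call:
step_arm([
  {"translation": [-6.1,-0.1,0],"rot": [0.002,0.004,-1.139]},
  {"translation": [-6.1,-0.1,0],"rot": [0.002,0.004,-1.139]},
  {"translation": [-6.1,-0.1,0],"rot": [0.002,0.004,-1.139]},
  {"translation": [-6.1,-0.1,0],"rot": [0.002,0.004,-1.139]},
  {"translation": [-6.1,-0.1,0],"rot": [0.002,0.004,-1.139]},
  {"translation": [-6.1,-0.1,0],"rot": [0.002,0.004,-1.139]},
  {"translation": [-6.1,-0.1,0],"rot": [0.002,0.004,-1.139]},
  {"translation": [-6.1,-0.1,0],"rot": [0.002,0.004,-1.139]},
])

```text
clock: 9.78
eef_pos: [567.9, -126.0, 310.2]
tcp_rot: [-3.14, -0.004, 2.71]
contact_force: [0.0, -0.1, -0.5]
opening: 0.996
```

Run:
```python
from h import *
d=snap('wrist','w10'); delta([569,-125.7,252],2.714); print(readout.sense()['wrist_torque'])
g=cv2.resize(d['image'][200:400,180:400],None,fx=3,fy=3,interpolation=cv2.INTER_CUBIC); cv2.imwrite('pics/w10c.png',cv2.cvtColor(g,4))
```

```text
t=9.82 pos [ 568.  -126.   310.4] rot [-3.1405 -0.0041  2.7105] q [-0.22  0.39  1.81 -0.    0.94 -1.36]
DELTA cm [-0.11, 0.07, 5.84] rot [-0.0011, -0.0041, -0.0035]
[-0.04256309  0.00218847  0.01156678]
```

View pics/w10c.png

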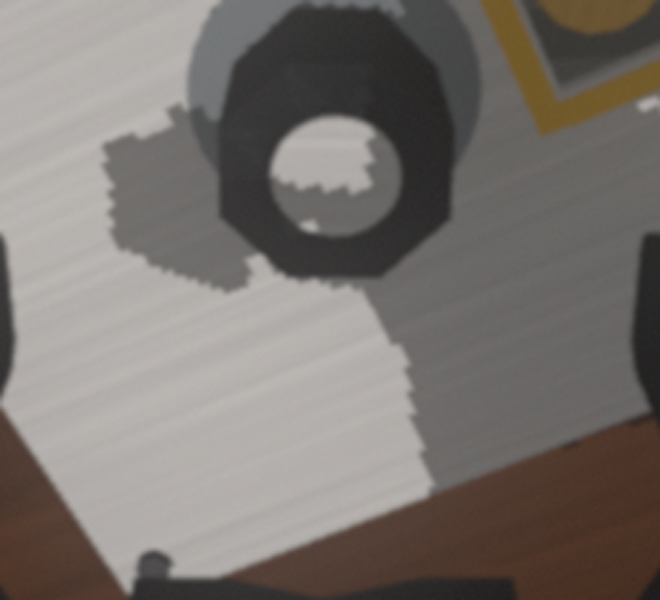

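Run:
```python
from h import *
d=load('w10'); print(onz(d,291.8,258.5,112).round(1))
```

```text
[ 569.8 -125.2  112. ]
```

Call:
step_arm([
  {"translation": [-0.1,0.1,3],"rot": [0,-0.004,0]},
  {"translation": [-0.1,0.1,5],"rot": [0,-0.004,0]},
  {"translation": [-0.1,0.1,5.8],"rot": [0,-0.004,0]},
  {"translation": [-0.1,0.1,5.8],"rot": [0,-0.004,0]},
  {"translation": [-0.1,0.1,5.8],"rot": [0,-0.004,0]},
])

```text
clock: 10.45
eef_pos: [569.6, -125.5, 253.6]
tcp_rot: [-3.141, 0.002, 2.713]
contact_force: [0.2, -0.1, 0.4]
opening: 0.998
```

Call:
step_arm([
  {"translation": [0,0,0],"rot": [0,0,0]},
  {"translation": [0,0,0],"rot": [0,0,0]},
  {"translation": [0,0,0],"rot": [0,0,0]},
  {"translation": [0,0,0],"rot": [0,0,0]},
  {"translation": [0,0,0],"rot": [0,0,0]},
  {"translation": [0,0,0],"rot": [0,0,0]},
], grip=255, squeeze=50)

```text
clock: 11.2
eef_pos: [569.6, -124.9, 253.5]
tcp_rot: [3.141, 0.001, 2.713]
contact_force: [1.1, 5.3, 6.1]
opening: 0.459
```

Run:
```python
from h import *
d=snap('wrist','w11'); delta([569,-125.7,252],2.714); s=readout.sense(); print(s['wrist_torque'],s['contact_force'],s['opening'])
```

```text
t=11.25 pos [ 569.6 -124.9  253.6] rot [3.1413e+00 1.1000e-03 2.7135e+00] q [-0.22  0.47  1.84  0.    0.83 -1.36]
DELTA cm [0.02, -0.1, 0.16] rot [0.0003, 0.0011, -0.0005]
[ 0.76572152  0.09050113 -0.04288697] [-0.12392016  5.59909246  6.01017313] 0.4621932748328626
```

View pics/w11.png

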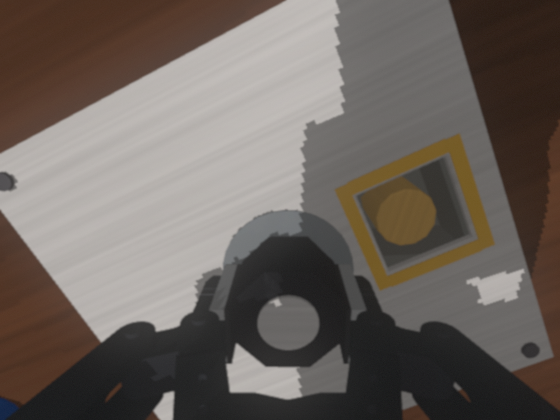

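```bash
cat > r.py <<'E'
from h import *
s=readout.sense(); R=s['tcp_rot']; print('t%.2f yaw %.3f q6 %.3f Tz %.3f joint6 %.3f F'%(s['clock'],R[2],s['qpos'][5],s['wrist_torque'][2],s['joint_efforts'][5]),s['contact_force'].round(1),'op %.3f'%s['opening'])
E
python3 r.py
```

```text
t11.25 yaw 2.713 q6 -1.361 Tz -0.043 joint6 -0.018 F [-0.1  5.6  6. ] op 0.462
```

Call:
step_arm([
  {"translation": [0,0,0],"rot": [0,0,0.05]},
  {"translation": [0,0,0],"rot": [0,0,0.1]},
])

```text
clock: 11.5
eef_pos: [569.5, -124.9, 253.5]
tcp_rot: [3.141, 0.001, 2.612]
contact_force: [-0.5, 4.0, 6.1]
opening: 0.458
```

```bash
python3 r.py
```

```text
t11.50 yaw 2.612 q6 -1.260 Tz 0.001 joint6 -0.663 F [-0.5  4.   6.1] op 0.458
```

Call:
step_arm([
  {"translation": [0,0,0],"rot": [0,0,0.05]},
  {"translation": [0,0,0],"rot": [0,0,0.1]},
])

```text
clock: 11.75
eef_pos: [569.5, -125.0, 253.5]
tcp_rot: [3.141, 0.001, 2.512]
contact_force: [-0.9, 4.1, 6.4]
opening: 0.457
```

```bash
python3 r.py
```

```text
t11.75 yaw 2.512 q6 -1.160 Tz -0.032 joint6 -0.651 F [-0.9  4.1  6.4] op 0.457
```

Call:
step_arm([
  {"translation": [0,0,0],"rot": [0,0,0.05]},
  {"translation": [0,0,0],"rot": [0,0,0.1]},
])

```text
clock: 12.0
eef_pos: [569.4, -125.1, 253.5]
tcp_rot: [3.142, 0.001, 2.412]
contact_force: [-0.2, 4.2, 6.5]
opening: 0.458
```

```bash
python3 r.py
```

```text
t12.00 yaw 2.412 q6 -1.060 Tz 0.031 joint6 -0.650 F [-0.2  4.2  6.5] op 0.458
```

Call:
step_arm([
  {"translation": [0,0,0],"rot": [0,0,0.05]},
  {"translation": [0,0,0],"rot": [0,0,0.1]},
])

```text
clock: 12.25
eef_pos: [569.4, -125.1, 253.5]
tcp_rot: [-3.141, 0.001, 2.312]
contact_force: [-1.5, 3.6, 6.9]
opening: 0.463
```

```bash
python3 r.py
```

```text
t12.25 yaw 2.312 q6 -0.960 Tz 0.020 joint6 -0.649 F [-1.5  3.6  6.9] op 0.463
```

Call:
step_arm([
  {"translation": [0,0,0],"rot": [0,0,0.05]},
  {"translation": [0,0,0],"rot": [0,0,0.1]},
])

```text
clock: 12.5
eef_pos: [569.3, -125.2, 253.5]
tcp_rot: [-3.141, 0.001, 2.212]
contact_force: [-2.4, 2.7, 7.4]
opening: 0.461
```

```bash
python3 r.py
```

```text
t12.50 yaw 2.212 q6 -0.860 Tz 0.027 joint6 -0.648 F [-2.4  2.7  7.4] op 0.461
```

Call:
step_arm([
  {"translation": [0,0,0],"rot": [0,0,0.05]},
  {"translation": [0,0,0],"rot": [0,0,0.1]},
])

```text
clock: 12.75
eef_pos: [569.2, -125.2, 253.5]
tcp_rot: [-3.141, 0.001, 2.112]
contact_force: [-1.9, 2.9, 7.8]
opening: 0.459
```

```bash
python3 r.py
```

```text
t12.75 yaw 2.112 q6 -0.760 Tz 0.215 joint6 -0.478 F [-1.9  2.9  7.8] op 0.459
```

Call:
step_arm([
  {"translation": [0,0,0],"rot": [0,0,0.05]},
  {"translation": [0,0,0],"rot": [0,0,0.1]},
])

```text
clock: 13.0
eef_pos: [569.2, -125.2, 253.5]
tcp_rot: [-3.141, 0.001, 2.013]
contact_force: [-2.1, 2.2, 7.9]
opening: 0.457
```

```bash
python3 r.py
```

```text
t13.00 yaw 2.013 q6 -0.660 Tz 0.449 joint6 -0.249 F [-2.1  2.2  7.9] op 0.457
```

Engaged at q6 of about -0.82. The torque is climbing, so I'll continue at 0.1 rad steps.

Call:
step_arm([
  {"translation": [0,0,0],"rot": [0,0,0.05]},
  {"translation": [0,0,0],"rot": [0,0,0.1]},
])

```text
clock: 13.25
eef_pos: [569.1, -125.3, 253.5]
tcp_rot: [-3.141, 0.001, 1.913]
contact_force: [-2.5, 2.2, 9.1]
opening: 0.459
```

```bash
python3 r.py
```

```text
t13.25 yaw 1.913 q6 -0.560 Tz 0.427 joint6 -0.231 F [-2.5  2.2  9.1] op 0.459
```

Call:
step_arm([
  {"translation": [0,0,0],"rot": [0,0,0.05]},
  {"translation": [0,0,0],"rot": [0,0,0.1]},
])

```text
clock: 13.5
eef_pos: [569.0, -125.3, 253.5]
tcp_rot: [-3.141, 0.001, 1.813]
contact_force: [-3.0, 1.3, 8.5]
opening: 0.462
```

```bash
python3 r.py
```

```text
t13.50 yaw 1.813 q6 -0.460 Tz 0.199 joint6 -0.460 F [-3.   1.3  8.5] op 0.462
```

Call:
step_arm([
  {"translation": [0,0,0],"rot": [0,0,0.05]},
  {"translation": [0,0,0],"rot": [0,0,0.1]},
])

```text
clock: 13.75
eef_pos: [568.9, -125.3, 253.5]
tcp_rot: [-3.141, 0.001, 1.712]
contact_force: [-4.0, 2.3, 9.3]
opening: 0.459
```

```bash
python3 r.py; python3 -c "
from h import *
snap('wrist','w12')"
```

```text
t13.75 yaw 1.712 q6 -0.360 Tz 0.008 joint6 -0.678 F [-4.   2.3  9.3] op 0.459
```

View pics/w12.png

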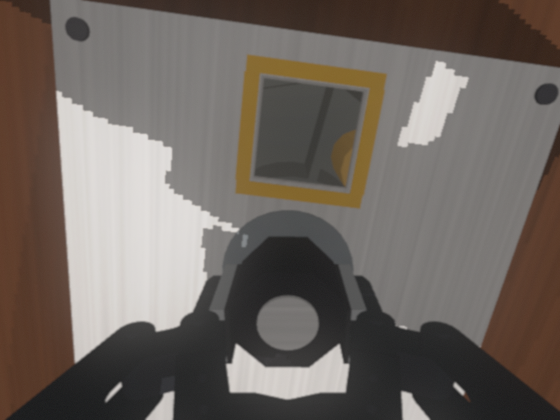

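Click 1: the torque peaked and fell to zero by q6 of about -0.38, and the view shows the wheel moving on with the brass going off to the right. Continuing.

Call:
step_arm([
  {"translation": [0,0,0],"rot": [0,0,0.05]},
  {"translation": [0,0,0],"rot": [0,0,0.1]},
])

```text
clock: 14.05
eef_pos: [568.8, -125.3, 253.5]
tcp_rot: [-3.141, 0.001, 1.612]
contact_force: [-3.7, 1.6, 8.8]
opening: 0.46
```

```bash
python3 r.py; python3 -c "
from h import *
snap('wrist','w13')"
```

```text
t14.05 yaw 1.612 q6 -0.260 Tz -0.001 joint6 -0.654 F [-3.7  1.6  8.8] op 0.460
```

Call:
step_arm([
  {"translation": [0,0,0],"rot": [0,0,0.05]},
  {"translation": [0,0,0],"rot": [0,0,0.1]},
])

```text
clock: 14.35
eef_pos: [568.8, -125.3, 253.5]
tcp_rot: [-3.14, 0.001, 1.512]
contact_force: [-4.3, 2.5, 9.7]
opening: 0.462
```

```bash
python3 r.py
```

```text
t14.35 yaw 1.512 q6 -0.160 Tz 0.024 joint6 -0.651 F [-4.3  2.5  9.7] op 0.462
```

Call:
step_arm([
  {"translation": [0,0,0],"rot": [0,0,0.05]},
  {"translation": [0,0,0],"rot": [0,0,0.1]},
])

```text
clock: 14.6
eef_pos: [568.7, -125.3, 253.5]
tcp_rot: [-3.14, 0.001, 1.412]
contact_force: [-5.3, 0.9, 10.0]
opening: 0.461
```

```bash
python3 r.py
```

```text
t14.60 yaw 1.412 q6 -0.060 Tz 0.012 joint6 -0.641 F [-5.3  0.9 10. ] op 0.461
```

Call:
step_arm([
  {"translation": [0,0,0],"rot": [0,0,0.05]},
  {"translation": [0,0,0],"rot": [0,0,0.1]},
])

```text
clock: 14.85
eef_pos: [568.6, -125.3, 253.5]
tcp_rot: [-3.14, 0.001, 1.312]
contact_force: [-5.3, 2.2, 9.9]
opening: 0.459
```

```bash
python3 r.py
```

```text
t14.85 yaw 1.312 q6 0.040 Tz 0.226 joint6 -0.428 F [-5.3  2.2  9.9] op 0.459
```

View pics/w13.png

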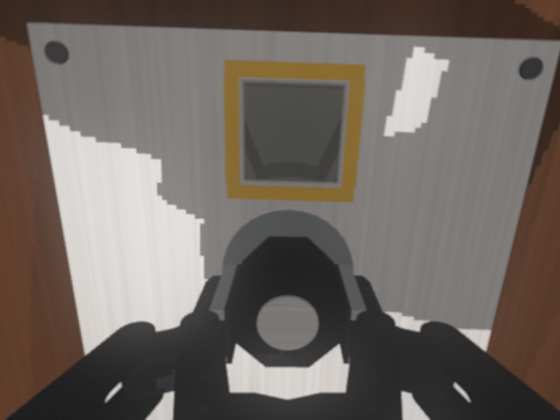

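After click 1 an empty pocket sits square under the window. The second push has begun at q6 of about -0.04, as predicted.

Call:
step_arm([
  {"translation": [0,0,0],"rot": [0,0,0.05]},
  {"translation": [0,0,0],"rot": [0,0,0.1]},
])

```text
clock: 15.1
eef_pos: [568.6, -125.2, 253.5]
tcp_rot: [-3.14, 0.001, 1.213]
contact_force: [-5.9, 1.9, 11.1]
opening: 0.46
```

```bash
python3 r.py
```

```text
t15.10 yaw 1.213 q6 0.140 Tz 0.476 joint6 -0.225 F [-5.9  1.9 11.1] op 0.460
```

Call:
step_arm([
  {"translation": [0,0,0],"rot": [0,0,0.05]},
  {"translation": [0,0,0],"rot": [0,0,0.1]},
])

```text
clock: 15.35
eef_pos: [568.5, -125.2, 253.5]
tcp_rot: [-3.14, 0.002, 1.113]
contact_force: [-5.8, 2.4, 11.2]
opening: 0.462
```

```bash
python3 r.py
```

```text
t15.35 yaw 1.113 q6 0.240 Tz 0.422 joint6 -0.244 F [-5.8  2.4 11.2] op 0.462
```

Call:
step_arm([
  {"translation": [0,0,0],"rot": [0,0,0.05]},
  {"translation": [0,0,0],"rot": [0,0,0.1]},
])

```text
clock: 15.6
eef_pos: [568.4, -125.1, 253.5]
tcp_rot: [-3.14, 0.002, 1.013]
contact_force: [-7.3, 2.4, 11.7]
opening: 0.463
```

```bash
python3 r.py
```

```text
t15.60 yaw 1.013 q6 0.340 Tz 0.169 joint6 -0.504 F [-7.3  2.4 11.7] op 0.463
```

Call:
step_arm([
  {"translation": [0,0,0],"rot": [0,0,0.05]},
  {"translation": [0,0,0],"rot": [0,0,0.1]},
])

```text
clock: 15.85
eef_pos: [568.4, -125.1, 253.5]
tcp_rot: [-3.14, 0.002, 0.912]
contact_force: [-7.1, 3.1, 12.3]
opening: 0.46
```

```bash
python3 r.py
```

```text
t15.85 yaw 0.912 q6 0.440 Tz -0.020 joint6 -0.677 F [-7.1  3.1 12.3] op 0.460
```

Call:
step_arm([
  {"translation": [0,0,0],"rot": [0,0,0.05]},
  {"translation": [0,0,0],"rot": [0,0,0.1]},
])

```text
clock: 16.1
eef_pos: [568.3, -125.1, 253.5]
tcp_rot: [-3.14, 0.002, 0.812]
contact_force: [-7.9, 3.5, 11.2]
opening: 0.461
```

```bash
python3 r.py; python3 -c "
from h import *
snap('wrist','w14')"
```

```text
t16.10 yaw 0.812 q6 0.540 Tz 0.024 joint6 -0.644 F [-7.9  3.5 11.2] op 0.461
```

View pics/w14.png

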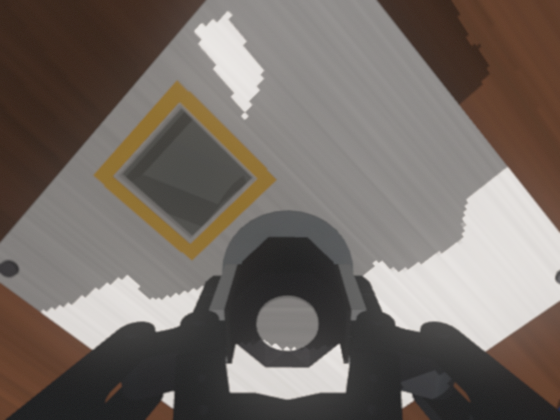

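Click 2 is done: the torque was back to zero at q6 0.44, and an empty pocket is showing. Now the third.

Call:
step_arm([
  {"translation": [0,0,0],"rot": [0,0,0.05]},
  {"translation": [0,0,0],"rot": [0,0,0.1]},
])

```text
clock: 16.4
eef_pos: [568.3, -125.0, 253.5]
tcp_rot: [-3.14, 0.002, 0.712]
contact_force: [-7.0, 4.5, 14.3]
opening: 0.463
```

```bash
python3 r.py
```

```text
t16.40 yaw 0.712 q6 0.640 Tz 0.029 joint6 -0.647 F [-7.   4.5 14.3] op 0.463
```

Call:
step_arm([
  {"translation": [0,0,0],"rot": [0,0,0.05]},
  {"translation": [0,0,0],"rot": [0,0,0.1]},
])

```text
clock: 16.65
eef_pos: [568.2, -124.9, 253.5]
tcp_rot: [-3.14, 0.002, 0.612]
contact_force: [-7.7, 3.8, 13.6]
opening: 0.459
```

```bash
python3 r.py
```

```text
t16.65 yaw 0.612 q6 0.740 Tz 0.063 joint6 -0.638 F [-7.7  3.8 13.6] op 0.459
```

Call:
step_arm([
  {"translation": [0,0,0],"rot": [0,0,0.05]},
  {"translation": [0,0,0],"rot": [0,0,0.1]},
])

```text
clock: 16.9
eef_pos: [568.2, -124.8, 253.5]
tcp_rot: [-3.14, 0.003, 0.512]
contact_force: [-7.8, 4.7, 13.3]
opening: 0.46
```

```bash
python3 r.py
```

```text
t16.90 yaw 0.512 q6 0.840 Tz 0.254 joint6 -0.385 F [-7.8  4.7 13.3] op 0.460
```

Call:
step_arm([
  {"translation": [0,0,0],"rot": [0,0,0.05]},
  {"translation": [0,0,0],"rot": [0,0,0.1]},
])

```text
clock: 17.15
eef_pos: [568.2, -124.7, 253.5]
tcp_rot: [-3.14, 0.003, 0.413]
contact_force: [-7.3, 5.3, 13.3]
opening: 0.458
```

```bash
python3 r.py
```

```text
t17.15 yaw 0.413 q6 0.940 Tz 0.495 joint6 -0.209 F [-7.3  5.3 13.3] op 0.458
```

Call:
step_arm([
  {"translation": [0,0,0],"rot": [0,0,0.05]},
  {"translation": [0,0,0],"rot": [0,0,0.1]},
])

```text
clock: 17.4
eef_pos: [568.1, -124.7, 253.5]
tcp_rot: [-3.14, 0.003, 0.313]
contact_force: [-7.6, 5.3, 13.3]
opening: 0.458
```

```bash
python3 r.py
```

```text
t17.40 yaw 0.313 q6 1.040 Tz 0.381 joint6 -0.267 F [-7.6  5.3 13.3] op 0.458
```

Call:
step_arm([
  {"translation": [0,0,0],"rot": [0,0,0.05]},
  {"translation": [0,0,0],"rot": [0,0,0.1]},
])

```text
clock: 17.65
eef_pos: [568.1, -124.6, 253.5]
tcp_rot: [-3.14, 0.003, 0.212]
contact_force: [-8.0, 7.2, 13.6]
opening: 0.459
```

```bash
python3 r.py
```

```text
t17.65 yaw 0.212 q6 1.140 Tz 0.112 joint6 -0.555 F [-8.   7.2 13.6] op 0.459
```

Call:
step_arm([
  {"translation": [0,0,0],"rot": [0,0,0.05]},
  {"translation": [0,0,0],"rot": [0,0,0.1]},
])

```text
clock: 17.9
eef_pos: [568.1, -124.5, 253.4]
tcp_rot: [-3.14, 0.003, 0.112]
contact_force: [-7.2, 6.1, 14.4]
opening: 0.459
```

```bash
python3 r.py
```

```text
t17.90 yaw 0.112 q6 1.240 Tz -0.049 joint6 -0.676 F [-7.2  6.1 14.4] op 0.459
```

Call:
step_arm([
  {"translation": [0,0,0],"rot": [0,0,0.05]},
  {"translation": [0,0,0],"rot": [0,0,0.1]},
  {"translation": [0,0,0],"rot": [0,0,0.1]},
  {"translation": [0,0,0],"rot": [0,0,0.1]},
])

```text
clock: 18.4
eef_pos: [568.1, -124.4, 253.5]
tcp_rot: [-3.14, 0.003, 0.013]
contact_force: [-7.6, 7.0, 13.9]
opening: 0.461
```

```bash
python3 r.py; python3 -c "
from h import *
snap('wrist','w15')"
```

```text
t18.40 yaw 0.013 q6 1.339 Tz -0.050 joint6 0.009 F [-7.6  7.  13.9] op 0.461
```

View pics/w15.png

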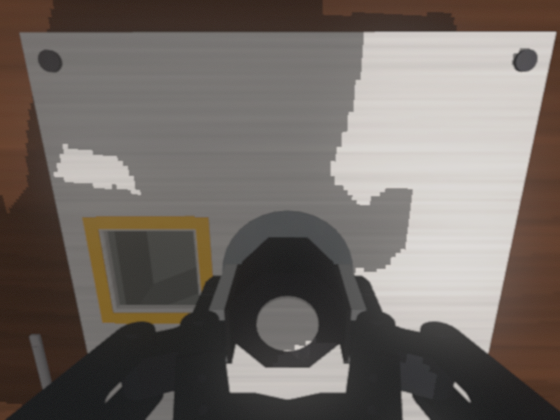

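Call:
step_arm([
  {"translation": [0,0,0],"rot": [0,0,0]},
  {"translation": [0,0,0],"rot": [0,0,0]},
  {"translation": [0,0,0],"rot": [0,0,0]},
  {"translation": [0,0,0],"rot": [0,0,0]},
  {"translation": [0,0,-5],"rot": [0,0,0]},
  {"translation": [0,0,-8],"rot": [0,0,0]},
  {"translation": [0,0,-8],"rot": [0,0,0]},
], grip=0)

```text
clock: 19.32
eef_pos: [570.1, -125.6, 335.3]
tcp_rot: [3.139, -0.005, 0.014]
contact_force: [-0.6, -0.3, 0.1]
opening: 1.005
```

```bash
python3 r.py; python3 -c "
from h import *
snap('wrist','w16');delta([536,183,330],1.76)"
```

```text
t19.32 yaw 0.014 q6 1.339 Tz 0.030 joint6 -0.000 F [-0.6 -0.3  0.1] op 1.005
t=19.38 pos [ 569.5 -125.5  333.7] rot [ 3.14e+00 -2.00e-03  1.38e-02] q [-0.22  0.37  1.79 -0.    0.98  1.34]
DELTA cm [-2.92, -30.89, 0.31] rot [0.003, -0.0001, -1.7462]
```

View pics/w16.png

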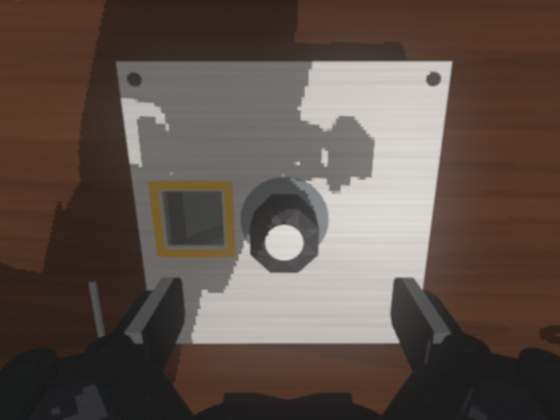

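The third click is done and an empty pocket shows through the window at (193,219). Going to the white piece now.

Call:
step_arm([
  {"translation": [-2.9,-30.9,0],"rot": [0,0,-1.746]},
  {"translation": [-2.9,-30.9,0],"rot": [0,0,-1.746]},
  {"translation": [-2.9,-30.9,0],"rot": [0,0,-1.746]},
  {"translation": [-2.9,-30.9,0],"rot": [0,0,-1.746]},
  {"translation": [-2.9,-30.9,0],"rot": [0,0,-1.746]},
  {"translation": [-2.9,-30.9,0],"rot": [0,0,-1.746]},
  {"translation": [-2.9,-30.9,0],"rot": [0,0,-1.746]},
  {"translation": [-2.9,-30.9,0],"rot": [0,0,-1.746]},
])

```text
clock: 20.38
eef_pos: [535.4, 183.4, 330.8]
tcp_rot: [-3.139, 0.002, 1.521]
contact_force: [-0.1, -0.9, -0.2]
opening: 1.001
```

```bash
python3 -c "
from h import *
delta([536,182.5,300],1.76)
d=load('w3'); print('purple',onz(d,375,291,38).round(1))"
```

```text
t=20.38 pos [535.4 183.4 330.8] rot [-3.1393e+00  2.1000e-03  1.5207e+00] q [ 0.33  0.35  1.83 -0.    0.97  0.38]
DELTA cm [-0.08, 0.07, 3.08] rot [-0.0025, 0.0018, -0.2394]
purple [627.5 169.8  38. ]
```

Call:
step_arm([
  {"translation": [-0.1,0.1,3],"rot": [-0.002,0.002,-0.12]},
  {"translation": [-0.1,0.1,6],"rot": [-0.002,0.002,-0.239]},
  {"translation": [-0.1,0.1,6],"rot": [-0.002,0.002,-0.239]},
  {"translation": [-0.1,0.1,6],"rot": [-0.002,0.002,-0.239]},
])

```text
clock: 20.88
eef_pos: [537.0, 182.1, 272.6]
tcp_rot: [3.14, -0.001, 1.75]
contact_force: [0.2, 0.0, -0.5]
opening: 0.997
```

```bash
python3 -c "
from h import *
d=snap('wrist','w17')
delta([536,182.5,191],1.76)
hsv=cv2.cvtColor(d['image'],cv2.COLOR_RGB2HSV); print(proj(d,[536,182.5,42]))
"
```

```text
t=20.93 pos [537.3 182.2 273.1] rot [ 3.1388e+00 -8.0000e-04  1.7507e+00] q [0.32 0.42 1.87 0.   0.85 0.14]
DELTA cm [0.05, -0.14, 8.21] rot [0.0028, -0.0008, -0.0093]
[284.72029249 230.05697264]
```

View pics/w17.png

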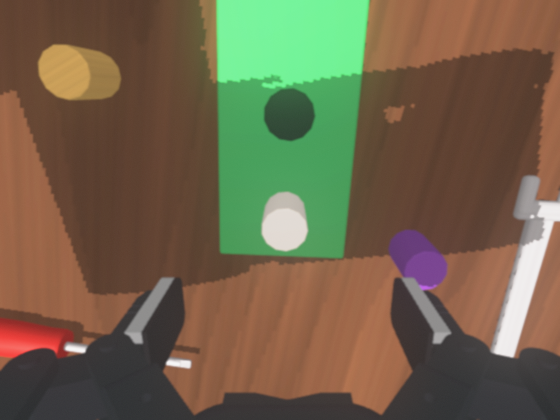

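Call:
step_arm([
  {"translation": [0,-0.1,4],"rot": [0.002,0,0]},
  {"translation": [0,-0.1,7],"rot": [0.002,0,0]},
  {"translation": [0,-0.1,8.2],"rot": [0.002,0,0]},
  {"translation": [0,-0.1,8.2],"rot": [0.002,0,0]},
  {"translation": [0,-0.1,8.2],"rot": [0.002,0,0]},
  {"translation": [0,-0.1,8.2],"rot": [0.002,0,0]},
])

```text
clock: 21.68
eef_pos: [536.6, 182.1, 191.6]
tcp_rot: [3.14, -0.001, 1.753]
contact_force: [-0.6, 0.7, 0.9]
opening: 0.994
```

Call:
step_arm([
  {"translation": [0,0,0],"rot": [0,0,0]},
  {"translation": [0,0,0],"rot": [0,0,0]},
  {"translation": [0,0,0],"rot": [0,0,0]},
  {"translation": [0,0,0],"rot": [0,0,0]},
  {"translation": [0,0,0],"rot": [0,0,0]},
  {"translation": [0,0,0],"rot": [0,0,0]},
], grip=255, squeeze=30)

```text
clock: 22.42
eef_pos: [536.1, 182.0, 190.6]
tcp_rot: [3.141, -0.001, 1.753]
contact_force: [-0.5, -1.0, 5.6]
opening: 0.318
```

```bash
python3 -c "
from h import *
d=snap('wrist','w18')
delta([536,182.5,191],1.76)"
```

```text
t=22.48 pos [536.1 182.  190.6] rot [ 3.1415e+00 -7.0000e-04  1.7528e+00] q [0.32 0.55 1.9  0.   0.69 0.14]
DELTA cm [0.05, -0.0, -0.04] rot [0.0001, -0.0007, -0.0072]
```

View pics/w18.png

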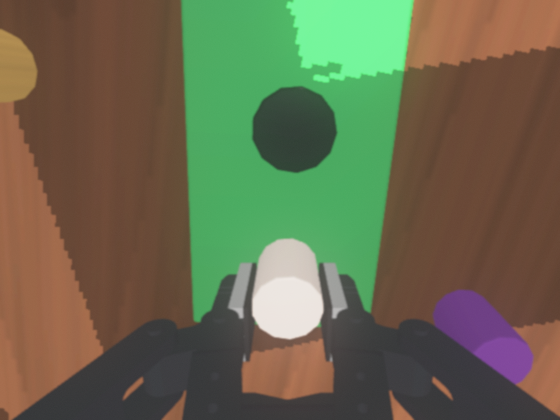

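The white is gripped and centred at (288,300). Lifting and carrying.

Call:
step_arm([
  {"translation": [0,0,-4],"rot": [0,0,0]},
  {"translation": [0,0,-9],"rot": [0,0,0]},
  {"translation": [0,0,-12],"rot": [0,0,0]},
  {"translation": [0,0,-12],"rot": [0,0,0]},
])

```text
clock: 22.98
eef_pos: [536.9, 182.2, 312.7]
tcp_rot: [3.137, -0.001, 1.753]
contact_force: [0.2, 0.4, -0.5]
opening: 0.313
```

```bash
python3 -c "
from h import *
delta([569,-64,310],1.575)"
```

```text
t=22.98 pos [536.9 182.2 312.7] rot [ 3.1370e+00 -1.3000e-03  1.7528e+00] q [0.32 0.37 1.84 0.   0.93 0.14]
DELTA cm [-24.79, -1.3, 0.23] rot [0.0045, -0.0017, 0.1778]
```

Call:
step_arm([
  {"translation": [-24.8,-1.3,0.2],"rot": [0.003,-0.002,0.178]},
  {"translation": [-24.8,-1.3,0.2],"rot": [0.003,-0.002,0.178]},
  {"translation": [-24.8,-1.3,0.2],"rot": [0.003,-0.002,0.178]},
  {"translation": [-24.8,-1.3,0.2],"rot": [0.003,-0.002,0.178]},
  {"translation": [-24.8,-1.3,0.2],"rot": [0.003,-0.002,0.178]},
  {"translation": [-24.8,-1.3,0.2],"rot": [0.003,-0.002,0.178]},
  {"translation": [-24.8,-1.3,0.2],"rot": [0.003,-0.002,0.178]},
  {"translation": [-24.8,-1.3,0.2],"rot": [0.003,-0.002,0.178]},
])

```text
clock: 23.98
eef_pos: [568.1, -63.1, 308.1]
tcp_rot: [-3.138, 0.001, 1.577]
contact_force: [-0.2, -0.6, -0.8]
opening: 0.316
```

Call:
step_arm([
  {"translation": [0,0,0],"rot": [0,0,0]},
  {"translation": [0,0,0],"rot": [0,0,0]},
])

```text
clock: 24.22
eef_pos: [568.2, -63.9, 308.4]
tcp_rot: [-3.139, 0.002, 1.576]
contact_force: [-0.4, 0.1, -1.2]
opening: 0.32
```

```bash
python3 -c "
from h import *
d=snap('wrist','w19')
delta([569,-64,250],1.575)"
```

```text
t=24.27 pos [568.2 -64.1 308.4] rot [-3.1388e+00  1.6000e-03  1.5753e+00] q [-0.11  0.38  1.83 -0.    0.93 -0.12]
DELTA cm [0.02, 0.1, 5.84] rot [-0.0028, 0.0016, 0.0003]
```

View pics/w19.png

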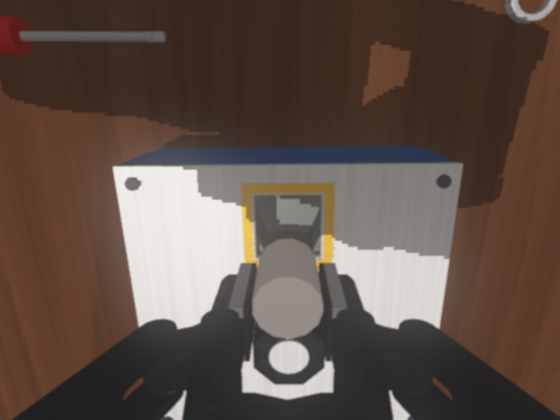

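Call:
step_arm([
  {"translation": [0,0.1,2],"rot": [-0.003,0,0]},
  {"translation": [0,0.1,3.5],"rot": [-0.003,0,0]},
  {"translation": [0,0.1,4.5],"rot": [-0.003,0,0]},
  {"translation": [0,0.1,5.3],"rot": [-0.003,0,0]},
  {"translation": [0,0.1,5.8],"rot": [-0.003,0,0]},
  {"translation": [0,0.1,5.8],"rot": [-0.003,0,0]},
  {"translation": [0,0.1,5.8],"rot": [-0.003,0,0]},
])

```text
clock: 25.15
eef_pos: [569.2, -64.5, 250.7]
tcp_rot: [3.141, 0.002, 1.575]
contact_force: [0.3, 0.3, -0.7]
opening: 0.316
```

```bash
python3 -c "
from h import *
d=snap('wrist','w20')
delta([569,-64,250],1.575)"
```

```text
t=25.20 pos [569.2 -64.5 250.7] rot [3.1408e+00 1.7000e-03 1.5748e+00] q [-0.11  0.46  1.87 -0.    0.81 -0.12]
DELTA cm [0.05, -0.02, 0.07] rot [0.0008, 0.0017, -0.0002]
```

View pics/w20.png

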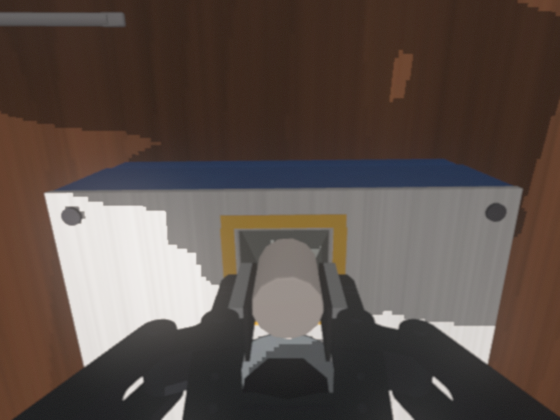

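The white is in the window, centred at (288,290), with no contact force. Releasing and rising.

Call:
step_arm([
  {"translation": [0,0,0],"rot": [0,0,0]},
  {"translation": [0,0,0],"rot": [0,0,0]},
  {"translation": [0,0,0],"rot": [0,0,0]},
  {"translation": [0,0,0],"rot": [0,0,0]},
  {"translation": [0,0,-5],"rot": [0,0,0]},
  {"translation": [0,0,-10],"rot": [0,0,0]},
  {"translation": [0,0,-10],"rot": [0,0,0]},
  {"translation": [0,0,-10],"rot": [0,0,0]},
], grip=0)

```text
clock: 26.2
eef_pos: [568.7, -64.3, 350.0]
tcp_rot: [-3.142, 0.002, 1.575]
contact_force: [0.2, 0.6, -1.2]
opening: 0.999
```

```bash
python3 -c "
from h import *
snap('wrist','w21'); snap('side','s21'); snap('top','t21')"; python3 r.py
```

```text
t26.35 yaw 1.575 q6 -0.118 Tz -0.018 joint6 -0.000 F [-0.3 -0.3 -0.9] op 1.003
```

View pics/w21.png

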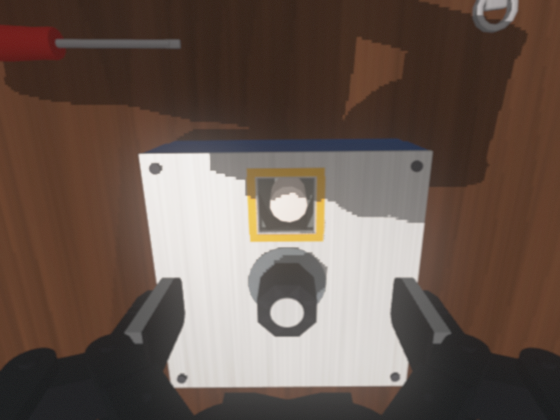

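View pics/s21.png

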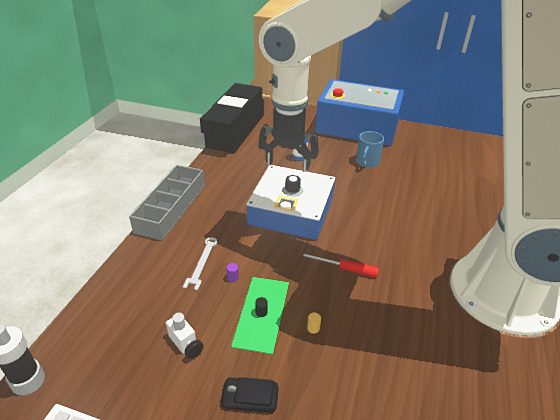

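The white stands upright in the pocket, seen through the window at (288,203). The side view shows the black piece on the mat at (261,306) and everything else unmoved. Handing in.

```bash
python3 -c "
from h import *
print(ticket.sign_off())"
```

```text
the job is handed in; nothing more can be done
None
```

The magazine is loaded and the job is handed in, at about 26 s of the 72 s allowed.

- **Brass:** I took the brass cylinder from the mat, the one farthest from the base. I dropped it upright through the window and saw it standing in the pocket.
- **Knob:** I turned it clockwise about 2.7 rad in one grip. The torque peaked at 0.4–0.5 N m and fell back to zero three times, about 0.8 rad apart. I turned about 0.15 rad past the third click. The window showed an empty pocket after each click, and the knob drove no further click.
- **White:** I dropped the white cylinder into the empty pocket.

In the last wrist view the white stands upright in its pocket. The side view shows the black piece still on the mat and the other objects where they were. The gripper is open, clear above the magazine and touching nothing. No check failed or disagreed. The brass is now hidden under the hood, so its final place rests on the click count and on having seen it move off with the wheel during the first click.

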